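Wedge the rocking finds case

TASK

The flat wooden case rocks on the desk because its near left foot is too short. Push the loose wooden wedge along the desk, thin end first, under that foot until it just takes up the gap, then press down firmly with the fingertips on the case's top above that foot to make sure it no longer rocks; push the wedge further and test again if it does. The case must end level and where it stands; pick nothing up, and leave the other things alone.

Things in the scene. Friction and masses are not known exactly. Their poses are not given: they have to be found in the camera images.
- case: flat closed wooden case, 200 mm (own x, away from the robot) by 230 mm (own y, left), 1.3-2 kg, loose; underside 28 mm, flat top 64 mm above the desk. Origin on the desk under its middle. Rubber feet at (-80,-95), (80,95), (80,-95) mm stand on the desk, the near left one at (-80,95) hangs. Untouched it's level; 2 to 4 N at that corner starts to tip it, 10 N down tips it fully, about the diagonal beside it.
- foot_end (a point): centre of the ball-shaped end (radius 12 mm) of the short foot, 20 mm inside the left and the near side of the case. The foot's lowest point is 12 mm below this, 8 to 14 mm above the desk (differs every time, fixed during a run).
- wedge: plain light wooden wedge, 100 g, 120 mm long, 45 mm wide, lying flat left of the case, thin end roughly towards the short foot. Thick end 24 mm, thin end 3 mm high, flat slope between. Origin: middle of its underside; own x points to the thin end (+60 mm), the upright thick end face is at x = -60 mm, z up. Friction holds it where it is pushed.
- wedge_slope (a point): middle of the wedge's sloping face, 13.5 mm above its underside; own x points down the slope to the thin end, own z at right angles out of the slope. The foot rests on the slope when foot_end is 12 mm along z in this frame.
- joined_sherd: large curved pot wall standing on its edge, 56 x 196 mm, 185 mm high, fragile, bystander; origin under its middle
- clamp: black spring clamp lying flat, 158 x 115 mm, 26 mm high, bystander; origin under its middle
- sherd_a: flat pottery sherd, 130 x 82 mm, 25 mm high, bystander; origin under its middle
- sherd_b: flat pottery sherd, 97 x 94 mm, 23 mm high, bystander; origin under its middle

How it is judged:
By the outcome, as a careful person would: the job done as asked, in the order asked, and still so for the second after the job is handed in, with the robot touching nothing.
It also fails if it takes over 51 s, if anything falls off the work surface, if the arm or the gripper's body presses on something with over 40 N, if the wrist force passes 120 N, or if a joint passes its speed limit or range.

ROBOT

A 7-joint arm with a two-finger parallel gripper is mounted at the origin on a cart in front of the work surface, level with it; the furniture and walls round the work are solid. World frame = base frame: x ahead of the robot, y to its left, z up, the work surface at z = 0. Lengths are in m, angles in rad, forces in N, time in s.
With the tool pointing down it reaches from about 0.4 to 0.85 m from the base axis. Payload 10.4 kg.
Tool frame: the origin (TCP) lies midway between the tips of the shut fingers; the grasp point (between the pads) lies 19 mm behind it; x points along the fingers, y is the direction in which the jaws open and shut, and the axes are right-handed (so a half turn about x gives the same grasp; the last joint's range is limited). The gripper opens to 87 mm and grips with 3 to 60 N. Pads are 19 mm wide; open, the fingers measure 117 mm over their backs; the gripper's body (75 mm by 190 mm) begins 51 mm behind the grasp point.
Start: joints at [-1.345, 0.332, -0.065, 1.46, 0.022, 1.35, -0.088], TCP at [0.154, 0.606, 0.223] pointing down, gripper open.
Joint ranges: [-2.6, 2.6], [-0.5, 2.12], [-1.47, 1.34], [0.16, 2.42], [-1.27, 4.41], [0.06, 2.06], [-2.6, 2.6]. Speed limits (rad/s): [2.22, 2.22, 2.79, 2.79, 3.14, 3.14, 3.14].

INTERFACE

Orientations are given as a unit quaternion [x, y, z, w].
In Python, from bench import r gives the robot as it stands.
- The arm moves only by the shell command python3 -m jog 'ROWS' [OPENING] [FORCE]. ROWS is JSON, a list of rows, each an object with "slide": the shift along the tool's x, y, z in cm, a list of three; "roll": the turn about the tool's x in degrees. A call has 1 to 5 rows; each row is the pose to reach, as a shift and turn from the pose measured when the call began, along the tool's axes at that moment; what a row does not reach only later rows make up. A row lasts 1/12 s, in which the tool goes at most 41.7 mm and 7.16 degrees, less where a joint would pass 70% of its speed; a pose out of reach is approached as far as the arm can. A call with a gripper value outside its range is refused whole. OPENING is the closure, from 0 (fully open) to 1 (shut), set as the call begins (- or left out, the last holds). The fingers move at their own pace and stop on an object; FORCE is the grip in N (left out, the last holds). Time passes only in rows, so rows that repeat a pose let the fingers close. It gives the time, the measured TCP pose, the force and the opening at its end, in the units of the state.
- r.read_state(): the state, without advancing time (a new reading comes with each control period).
- r.camera(name): name is "side" or "top"; returns the picture (480x640x3 uint8, red, green, blue); there is no depth.
- r.camera_info(name): a dict with "intrinsics" (3x3 intrinsics, pixels), "R" (3x3) and "t" (3): a world point X has camera coordinates R X + t. Camera axes: x right, y down, z forward; pixel columns grow to the right and rows downward; lengths in m; the calibration is good to about 2 mm. A picture is of the moment at which its call begins. camera_info takes no time and is no camera call.
- r.close_job(): hands the job in, once; it reports no verdict.
The state is a dict: "time": time; "joint_positions": joint angles; "joint_vel": joint speeds; "joint_torque": joint torques, N m; "ee_pos": TCP position; "eef_rot": TCP orientation; "ft_force": force on the tool from outside, world axes, zero at the start; "torque": the same for the moment, N m; "width": finger opening in m.
Only numpy, scipy, OpenCV 4.12 (cv2) and the standard library are available. Lean on these libraries where they do the work, as an engineer would, in place of code of your own. Each camera call takes 0.05 s, during which the arm holds its last target.

## Working session

There is one attempt and no reset: what is moved stays moved. The work goes in short steps, Python scripts to look and compute and a shell command to move; the robot and the scene stay as the last step left them, time stands still between calls to the robot, and variables do not carry over. Pictures are saved under pics/ and viewed, and the job is handed in when it is done.

```bash
mkdir -p pics; ls
python3 - <<'E'
from bench import r
import cv2
s=r.read_state();print(s)
for n in("side","top"):
    cv2.imwrite(f"pics/{n}0.png",r.camera(n)[:,:,::-1]);i=r.camera_info(n);print(n,i)
E
```

```text
pics
{'time': 0.0, 'joint_positions': array([-1.34460659,  0.33284862, -0.06470753,  1.46096831,  0.02158913,
        1.34988779, -0.08850599]), 'joint_vel': array([ 8.56571266e-04,  9.56385867e-06,  1.34847399e-04,  9.18985914e-04,
       -3.43604079e-04, -7.77920796e-04, -4.32754655e-04]), 'joint_torque': array([ 1.37667057e-04, -6.23254609e+01,  2.48983997e-02, -3.89886475e+01,
       -6.14417321e-02,  3.97319079e-02,  1.16977017e-04]), 'ee_pos': array([0.15379515, 0.60537339, 0.22175558]), 'eef_rot': array([ 0.08722752,  0.70168682, -0.08822576,  0.70160044]), 'ft_force': array([ 0.68273773, -0.14315962, -0.08939391]), 'torque': array([ 0.02364326, -0.04579733, -0.00501455]), 'width': 0.08693221955316148}
side {'intrinsics': array([[537.67352713,   0.        , 308.73655496],
       [  0.        , 537.67352713, 239.49082123],
       [  0.        ,   0.        ,   1.        ]]), 'R': array([[-0.99498284, -0.09965514,  0.00883237],
       [-0.07067999,  0.63770598, -0.76703026],
       [ 0.07080605, -0.76380622, -0.64155013]]), 't': array([0.57982398, 0.08155473, 1.60697306])}
top {'intrinsics': array([[583.96783654,   0.        , 321.85404535],
       [  0.        , 583.96783654, 243.76536684],
       [  0.        ,   0.        ,   1.        ]]), 'R': array([[ 0.01977208, -0.99980013, -0.00296103],
       [-0.99417176, -0.01934668, -0.1060576 ],
       [ 0.10597912,  0.00504075, -0.99435558]]), 't': array([-0.01552841,  0.60112227,  1.61839058])}
```

View pics/side0.png

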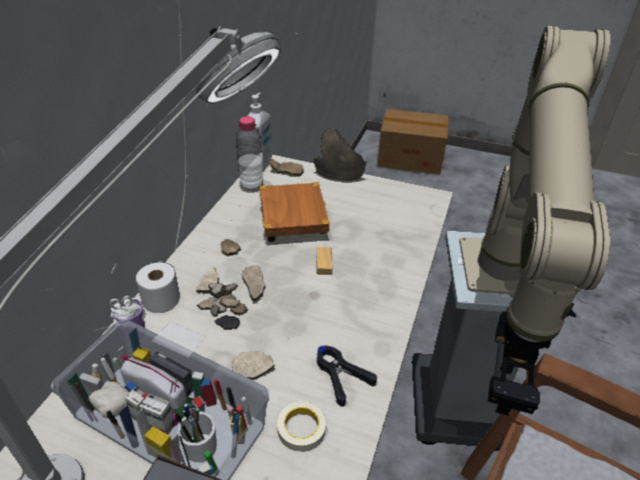

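View pics/top0.png

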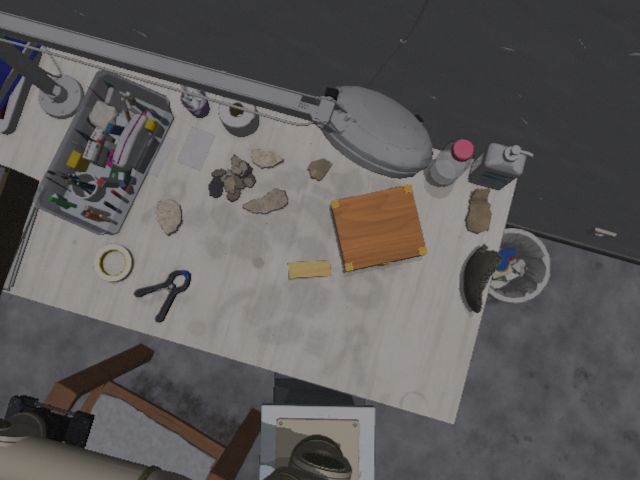

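The side view shows the case at about (295,208) and the wedge at (324,261). In the top view the case is at about (378,228) with its near-left corner at (349,267), and the wedge spans about (288–331, 262–278). I'll enlarge both for measuring.

Run:
```python
import cv2
a=cv2.imread("pics/top0.png")[170:295,270:440];cv2.imwrite("pics/top0c.png",cv2.resize(a,None,fx=4.5,fy=4.5,interpolation=cv2.INTER_CUBIC))
a=cv2.imread("pics/side0.png")[175:285,250:350];cv2.imwrite("pics/side0c.png",cv2.resize(a,None,fx=5,fy=5,interpolation=cv2.INTER_CUBIC))
```

```text
(no output)
```

View pics/top0c.png

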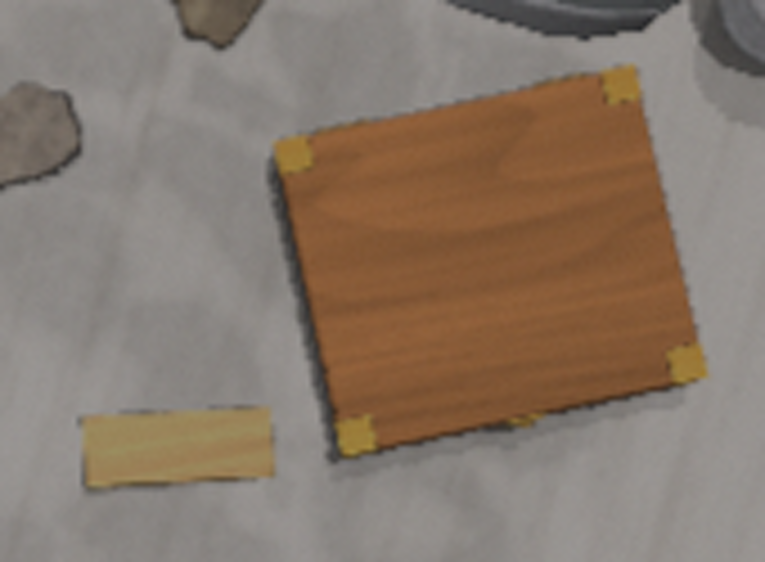

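View pics/side0c.png

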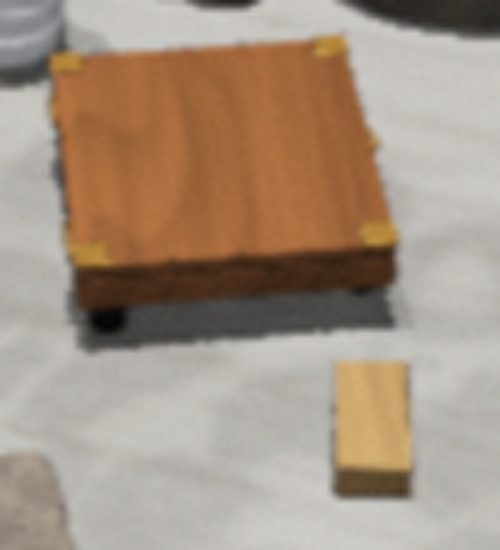

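```bash
cat > h.py <<'E'
import numpy as np
from scipy.optimize import least_squares
from bench import r
def proj(n,P):
    i=r.camera_info(n);c=np.atleast_2d(P)@np.array(i["R"]).T+i["t"];p=c@np.array(i["intrinsics"]).T
    return p[:,:2]/p[:,2:]
def crop(p,f,o): return (np.array(p,float)+.5)/f-.5+np.array(o)
def w(P,x): 
    c,s=np.cos(x[2]),np.sin(x[2]);P=np.array(P,float)
    return np.c_[x[0]+c*P[:,0]-s*P[:,1],x[1]+s*P[:,0]+c*P[:,1],P[:,2]]
def fit(obs,x0):
    # obs: list (cam, model pts, pixels)
    f=lambda x:np.concatenate([(proj(n,w(m,x))-p).ravel() for n,m,p in obs])
    s=least_squares(f,x0,loss="soft_l1");return s.x,f(s.x).reshape(-1,2)
E
python3 - <<'E'
from h import *
T=.064
FL,FR,NL,NR=[.1,.115,T],[.1,-.115,T],[-.1,.115,T],[-.1,-.115,T]
ct=("top",[FL,FR,NL,NR],crop([(275,143),(636,66),(340,455),(706,380)],4.5,(270,170)))
cs=("side",[FR,NR,NL,FL],crop([(52,57),(345,40),(397,237),(77,262)],5,(250,175)))
for o in([ct],[cs],[ct,cs]):
    x,e=fit(o,[.55,-.1,.2]);print("case",x.round(4),e.round(1).tolist())
F=w([[-.08,.095,.02]],x);print("foot",F)
h=.0225
wt=("top",[[-.06,-h,.024],[-.06,h,.024],[.06,-h,.003],[.06,h,.003]],crop([(87,488),(83,418),(274,478),(269,408)],4.5,(270,170)))
wt=("top",[[-.06,-h,.024],[-.06,h,.024],[.06,-h,.003],[.06,h,.003]],crop([(83,418),(87,488),(269,408),(274,478)],4.5,(270,170)))
ws=("side",[[-.06,h,0],[-.06,-h,0],[-.06,h,.024],[-.06,-h,.024],[.06,h,.003],[.06,-h,.003]],crop([(336,495),(410,495),(335,467),(410,468),(336,362),(408,362)],5,(250,175)))
for o in([wt],[ws],[wt,ws]):
    try:
        # own y: heading -y => own y = +x (far)
        o=[(n,[[a,b,c] for a,b,c in m],p) for n,m,p in o]
        if o[0][0]=="top": o[0]=("top",[[-.06,h,.024],[-.06,-h,.024],[.06,h,.003],[.06,-h,.003]],o[0][2])
        x,e=fit(o,[.5,.05,-1.57]);print("wedge",x.round(4),e.round(1).tolist())
    except Exception as ex: print(ex)
d=F[0,:2]-x[:2];c,s=np.cos(x[2]),np.sin(x[2]);print("foot in wedge frame",d@[c,s],d@[-s,c])
E
```

```text
case [ 0.6468 -0.1599  0.2239] [[-0.3, -0.5], [-0.1, 0.1], [0.1, 0.3], [0.2, 0.0]]
case [ 0.6502 -0.1629  0.2322] [[-0.1, -0.7], [-0.0, -1.3], [0.5, 0.7], [-0.3, 0.6]]
case [ 0.648  -0.1601  0.2256] [[-0.2, -0.9], [-0.1, -0.4], [0.3, -0.2], [0.3, -0.5], [0.6, -0.3], [0.8, -0.7], [0.9, 1.4], [-0.0, 1.1]]
foot [[ 0.54881625 -0.0854358   0.02      ]]
wedge [ 0.53    0.0305 -1.4861] [[-0.4, -0.1], [-0.4, 0.2], [0.5, -0.1], [0.4, 0.0]]
wedge [ 0.5335  0.0297 -1.4901] [[-0.4, 0.3], [0.1, 0.6], [-0.1, -0.1], [0.4, -0.0], [-0.1, -0.5], [0.0, -0.3]]
wedge [ 0.532   0.0302 -1.4937] [[-0.3, -1.0], [-0.3, -0.7], [0.6, -0.6], [0.4, -0.5], [-0.0, 0.4], [0.5, 0.8], [0.3, 0.0], [0.9, 0.2], [0.4, -0.4], [0.6, -0.1]]
foot in wedge frame 0.11656490319494504 0.007838316867857936
```

```bash
cat >> h.py <<'E'
from scipy.spatial.transform import Rotation as Ro
def rel(target,yawz=None):
    """slide (cm, tool axes) to reach world target; roll (deg) to bring tool z horizontally to heading yawz"""
    s=r.read_state();R=Ro.from_quat(s["eef_rot"]).as_matrix()
    sl=R.T@(np.array(target)-s["ee_pos"])*100
    h=np.degrees(np.arctan2(R[1],R[0]))
    print("t",round(s["time"],2),"pos",s["ee_pos"].round(4),"F",s["ft_force"].round(2),"slide",sl.round(2),"yaw of y,z axes",h[1:].round(1),"xaxis",R[:,0].round(4))
    if yawz is not None:
        for k in(0,180):
            d=(yawz+k-h[2]+180)%360-180;print("world yaw change",d.round(1),"-> roll",(-d).round(1))
E
python3 - <<'E'
from h import *
rel([.524,.135,.12],-85.5)
E
```

```text
t 0.1 pos [0.1538 0.6054 0.2219] F [ 0.73  0.39 -0.15] slide [ 10.23 -36.47  47.46] yaw of y,z axes [ 75.7 -14.3] xaxis [-2.0e-04 -1.2e-03 -1.0e+00]
world yaw change -71.2 -> roll 71.2
world yaw change 108.8 -> roll -108.8
```

```bash
python3 -m jog '[{"slide":[0,-2.4,3.1],"roll":5},{"slide":[0,-4.8,6.2],"roll":10},{"slide":[0,-7.2,9.3],"roll":15},{"slide":[0,-9.6,12.4],"roll":20},{"slide":[0,-12,15.6],"roll":25}]' 1 20
python3 - <<'E'
from h import *
rel([.524,.135,.12],-85.5)
E
```

```text
time: 0.52
ee_pos: [0.2761, 0.4489, 0.2217]
eef_rot: [0.238, 0.666, -0.239, 0.665]
ft_force: [1.0, 0.0, 0.6]
width: 0.0616
t 0.52 pos [0.2761 0.4489 0.2217] F [1.01 0.04 0.57] slide [10.2  -8.45 39.09] yaw of y,z axes [ 50.5 -39.5] xaxis [-7.0e-04 -1.6e-03 -1.0e+00]
world yaw change -46.0 -> roll 46.0
world yaw change 134.0 -> roll -134.0
```

```bash
python3 -m jog '[{"slide":[0.5,-0.8,3.9],"roll":5},{"slide":[1.5,-1.7,7.8],"roll":10},{"slide":[2.5,-2.5,11.7],"roll":15},{"slide":[3.5,-3.4,15.6],"roll":20},{"slide":[4.5,-4.2,19.5],"roll":25}]'
python3 - <<'E'
from h import *
rel([.524,.135,.12],-85.5)
E
```

```text
time: 0.93
ee_pos: [0.4005, 0.2905, 0.1763]
eef_rot: [0.378, 0.597, -0.379, 0.597]
ft_force: [1.4, 0.5, 0.5]
width: 0.0283
t 0.93 pos [0.4005 0.2905 0.1763] F [1.43 0.52 0.54] slide [ 5.64  4.54 19.33] yaw of y,z axes [ 25.3 -64.7] xaxis [-9.0e-04 -1.5e-03 -1.0e+00]
world yaw change -20.8 -> roll 20.8
world yaw change 159.2 -> roll -159.2
```

```bash
python3 -m jog '[{"slide":[1,0.9,3.9],"roll":5},{"slide":[2,1.8,7.8],"roll":10},{"slide":[3.5,2.7,11.7],"roll":15},{"slide":[4.8,3.6,15.6],"roll":20.8},{"slide":[5.6,4.5,19.3],"roll":20.8}]'
python3 - <<'E'
from h import *
rel([.526,.125,.010],-85.5)
E
```

```text
time: 1.35
ee_pos: [0.5237, 0.1334, 0.1192]
eef_rot: [0.481, 0.518, -0.483, 0.518]
ft_force: [0.6, 1.4, 0.6]
width: 0.0015
t 1.35 pos [0.5237 0.1334 0.1192] F [0.55 1.35 0.58] slide [10.92  0.19  0.83] yaw of y,z axes [  4.1 -85.9] xaxis [-0.0018 -0.0018 -1.    ]
world yaw change 0.4 -> roll -0.4
world yaw change -179.6 -> roll 179.6
```

```bash
python3 -m jog '[{"slide":[3,0.2,0],"roll":0},{"slide":[6,0.2,0],"roll":0},{"slide":[8.5,0.2,0],"roll":0},{"slide":[10.2,0.2,0],"roll":0},{"slide":[10.9,0.2,0],"roll":0}]'
python3 -m jog '[{"slide":[0,0,0],"roll":0},{"slide":[0,0,0],"roll":0}]'
python3 - <<'E'
from h import *
import cv2
rel([.527,.0995,.010],-85.5)
a=r.camera("top");cv2.imwrite("pics/top1c.png",cv2.resize(a[170:295,270:440,::-1],None,fx=4.5,fy=4.5,interpolation=cv2.INTER_CUBIC))
a=r.camera("side");cv2.imwrite("pics/side1c.png",cv2.resize(a[175:295,230:360,::-1],None,fx=5,fy=5,interpolation=cv2.INTER_CUBIC))
E
```

```text
time: 1.77
ee_pos: [0.5236, 0.1326, 0.0074]
eef_rot: [0.479, 0.518, -0.484, 0.517]
ft_force: [-0.3, -0.1, -0.4]
width: 0.0004
time: 1.93
ee_pos: [0.5233, 0.1325, 0.0073]
eef_rot: [0.479, 0.518, -0.484, 0.517]
ft_force: [0.1, 0.0, -0.3]
width: 0.0002
t 1.93 pos [0.5233 0.1325 0.0073] F [ 0.08  0.03 -0.34] slide [-0.25  0.13  3.32] yaw of y,z axes [  4.1 -85.9] xaxis [-0.0067 -0.0043 -1.    ]
world yaw change 0.4 -> roll -0.4
world yaw change -179.6 -> roll 179.6
```

View pics/side1c.png

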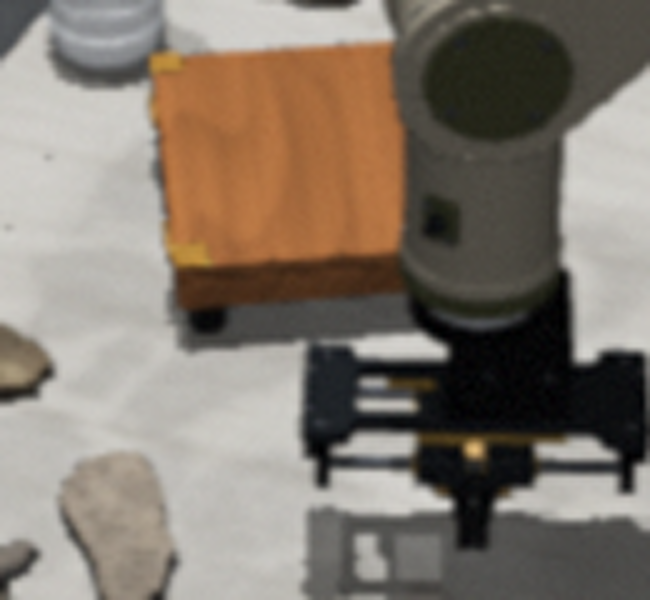

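View pics/top1c.png

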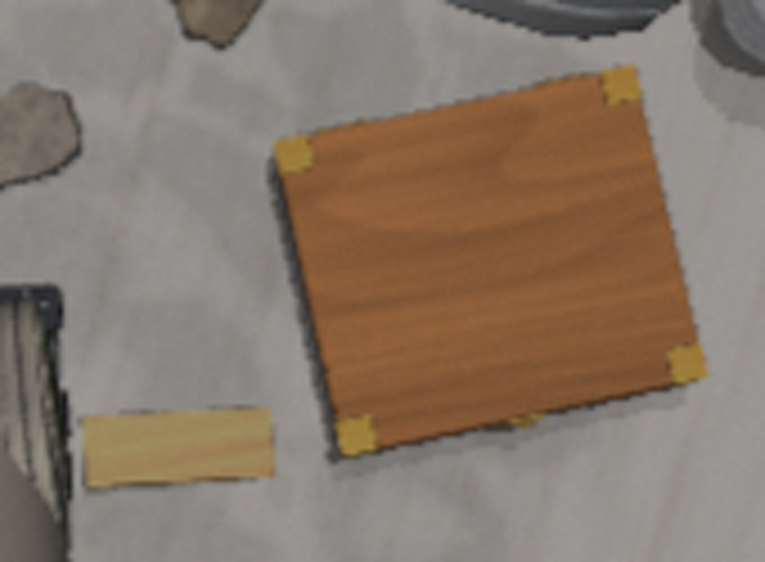

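Both views show the fingers down and clear of the wedge's thick end, about 3 cm behind it, with the case untouched. I'll open the fingers slightly for a broader pushing face and come up to the wedge.

```bash
python3 -m jog '[{"slide":[-0.3,0.2,0.6]},{"slide":[-0.3,0.2,1.2]},{"slide":[-0.3,0.2,1.8]},{"slide":[-0.3,0.2,2.2]},{"slide":[-0.3,0.2,2.5]}]' 0.77
```

```text
invalid input at $[0]: expected keys slide, roll
```

```bash
python3 -m jog '[{"slide":[-0.3,0.2,0.6],"roll":0},{"slide":[-0.3,0.2,1.2],"roll":0},{"slide":[-0.3,0.2,1.8],"roll":0},{"slide":[-0.3,0.2,2.2],"roll":0},{"slide":[-0.3,0.2,2.5],"roll":0}]' 0.77
python3 - <<'E'
from h import *
rel([.527,.0995,.010],-85.5)
E
```

```text
time: 2.45
ee_pos: [0.5283, 0.1071, 0.0118]
eef_rot: [0.48, 0.518, -0.484, 0.517]
ft_force: [0.4, 0.5, 0.3]
width: 0.0184
t 2.45 pos [0.5283 0.1071 0.0118] F [0.42 0.54 0.27] slide [ 0.18 -0.18  0.75] yaw of y,z axes [  4.1 -85.9] xaxis [-0.0041 -0.0031 -1.    ]
world yaw change 0.4 -> roll -0.4
world yaw change -179.6 -> roll 179.6
```

```bash
python3 -m jog '[{"slide":[0.1,-0.1,0.6],"roll":0},{"slide":[0.1,-0.1,1.1],"roll":0},{"slide":[0.1,-0.05,1.6],"roll":0},{"slide":[0.1,0,2.2],"roll":0},{"slide":[0.1,0.05,2.8],"roll":0}]'
python3 -m jog '[{"slide":[0,0.05,0.6],"roll":0},{"slide":[0,0.1,1.2],"roll":0},{"slide":[0,0.15,1.8],"roll":0},{"slide":[0,0.2,2.4],"roll":0},{"slide":[0,0.25,3.0],"roll":0}]'
python3 - <<'E'
from h import *
import cv2
rel([.527,.0995,.010],-85.5)
a=r.camera("top");cv2.imwrite("pics/top2c.png",cv2.resize(a[170:295,270:440,::-1],None,fx=4.5,fy=4.5,interpolation=cv2.INTER_CUBIC))
a=r.camera("side");cv2.imwrite("pics/side2c.png",cv2.resize(a[175:295,230:360,::-1],None,fx=5,fy=5,interpolation=cv2.INTER_CUBIC))
E
```

```text
time: 2.87
ee_pos: [0.5308, 0.0786, 0.0108]
eef_rot: [0.48, 0.518, -0.484, 0.517]
ft_force: [-0.1, 0.1, 0.0]
width: 0.0199
time: 3.28
ee_pos: [0.5355, 0.0482, 0.0108]
eef_rot: [0.48, 0.518, -0.484, 0.517]
ft_force: [-0.2, -0.5, 0.4]
width: 0.02
t 3.28 pos [0.5355 0.0482 0.0108] F [-0.21 -0.47  0.39] slide [ 0.07 -0.48 -5.17] yaw of y,z axes [  4.1 -85.9] xaxis [-0.0042 -0.0031 -1.    ]
world yaw change 0.4 -> roll -0.4
world yaw change -179.6 -> roll 179.6
```

View pics/top2c.png

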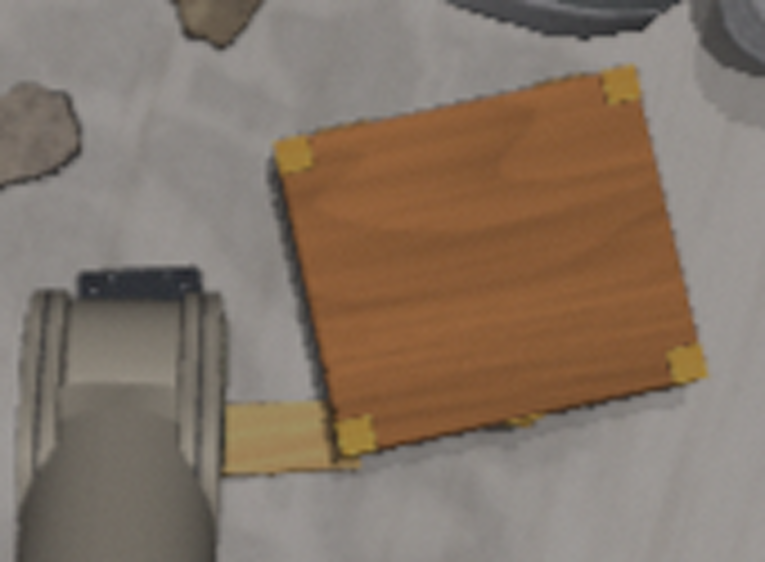

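View pics/side2c.png

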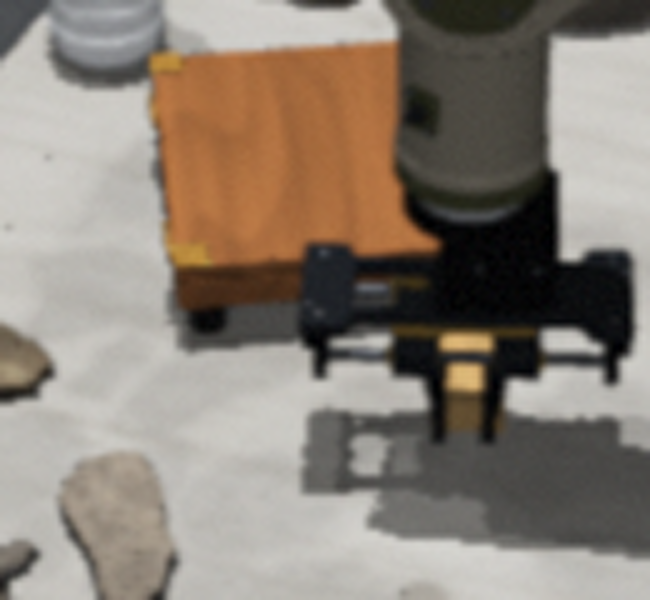

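The wedge's tip has gone under the case's corner at about top-crop (355,468). The case hasn't moved. The side view shows the fingers square on the thick end.

```bash
cat >> h.py <<'E'
def back(n,p,z):
    i=r.camera_info(n);R=np.array(i["R"]);d=R.T@np.linalg.inv(i["intrinsics"])@[p[0],p[1],1];o=-R.T@i["t"]
    return o+d*(z-o[2])/d[2]
E
python3 - <<'E'
from h import *
P=[]
for u,a,b in((230,405,476),(320,401.5,470.5)):
    q=[back("top",crop([u,v],4.5,(270,170)),z) for v,z in((a,.018 if u<300 else .011),(b,.018 if u<300 else .011))]
    print(np.array(q).round(4),np.linalg.norm(q[0]-q[1]));P.append((q[0]+q[1])/2)
d=P[1]-P[0];d/=np.linalg.norm(d);print("heading",np.degrees(np.arctan2(d[1],d[0])))
F=np.array([.5488,-.0854]);n=np.array([-d[1],d[0]]);print("foot lateral",(F-P[1][:2])@n[:2])
h=np.radians(-85.7);n=np.array([-np.sin(h),np.cos(h)]);print((F-(P[0]+P[1])[:2]/2)@n, "dist front..foot",(F-np.array([.5355,.0482]))@[np.cos(h),np.sin(h)])
E
```

```text
[[ 0.5575 -0.0013  0.018 ]
 [ 0.5126 -0.0022  0.018 ]] 0.044833859257798134
[[ 0.5614 -0.0583  0.011 ]
 [ 0.5176 -0.059   0.011 ]] 0.04376691867474028
heading -85.55048155601332
foot lateral 0.007174220037446241
0.007373833174120317 dist front..foot 0.13422115090574563
```

```bash
python3 -m jog '[{"slide":[0,0.08,0.5],"roll":0},{"slide":[0,0.15,1.0],"roll":0},{"slide":[0,0.22,1.5],"roll":0},{"slide":[0,0.28,2.0],"roll":0},{"slide":[0,0.35,2.5],"roll":0}]'
python3 -m jog '[{"slide":[0,0,0.2],"roll":0},{"slide":[0,0.05,0.4],"roll":0},{"slide":[0,0.1,0.6],"roll":0}]'
python3 -m jog '[{"slide":[0,0,0.1],"roll":0},{"slide":[0,0.05,0.3],"roll":0},{"slide":[0,0.05,0.4],"roll":0}]'
```

```text
time: 3.8
ee_pos: [0.5409, 0.0222, 0.011]
eef_rot: [0.48, 0.517, -0.484, 0.517]
ft_force: [-0.6, 0.3, -0.2]
width: 0.0203
time: 4.05
ee_pos: [0.5423, 0.0162, 0.011]
eef_rot: [0.48, 0.517, -0.484, 0.517]
ft_force: [-0.4, 1.1, 0.2]
width: 0.0197
time: 4.3
ee_pos: [0.5432, 0.0121, 0.011]
eef_rot: [0.48, 0.517, -0.484, 0.517]
ft_force: [0.3, 0.8, 0.2]
width: 0.0198
```

```bash
for i in 1; do :; done; python3 -m jog '[{"slide":[0,0,0.15],"roll":0},{"slide":[0,0.03,0.3],"roll":0},{"slide":[0,0.03,0.3],"roll":0}]' | grep -E "pos|force"
python3 - <<'E'
from h import *
print(r.read_state()["ft_force"])
E
python3 -m jog '[{"slide":[0,0,0.15],"roll":0},{"slide":[0,0.03,0.3],"roll":0},{"slide":[0,0.03,0.3],"roll":0}]' | grep -E "pos|force"
python3 -m jog '[{"slide":[0,0,0.15],"roll":0},{"slide":[0,0.03,0.3],"roll":0},{"slide":[0,0.03,0.3],"roll":0}]' | grep -E "pos|force"
```

```text
ee_pos: [0.5438, 0.0088, 0.011]
ft_force: [-0.1, -0.2, -0.3]
[-0.14749563 -0.17676405 -0.3393161 ]
ee_pos: [0.5444, 0.0054, 0.0111]
ft_force: [-0.5, 0.2, 1.1]
ee_pos: [0.5449, 0.0019, 0.0111]
ft_force: [0.7, -0.2, 0.3]
```

Run:
```python
from h import *
import cv2
a=r.camera("top");cv2.imwrite("pics/top3c.png",cv2.resize(a[170:295,270:440,::-1],None,fx=4.5,fy=4.5,interpolation=cv2.INTER_CUBIC))
a=r.camera("side");cv2.imwrite("pics/side3c.png",cv2.resize(a[175:295,230:360,::-1],None,fx=5,fy=5,interpolation=cv2.INTER_CUBIC))
```

```text
(no output)
```

View pics/top3c.png

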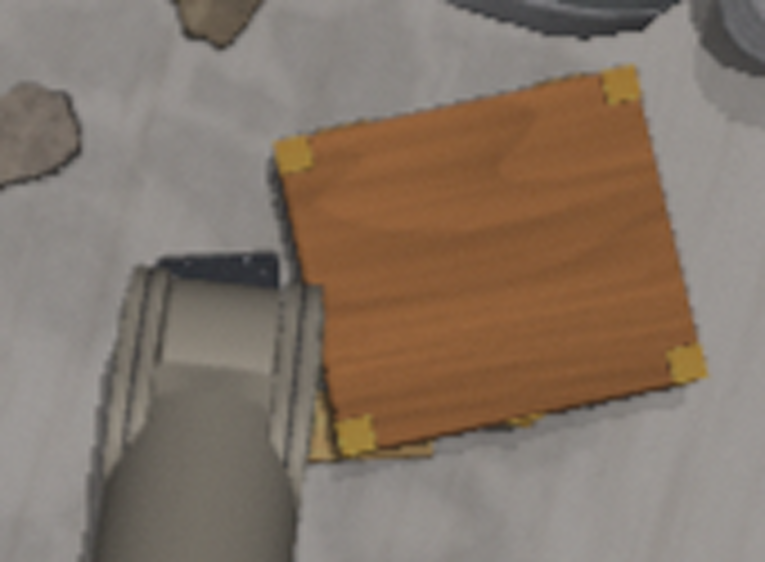

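View pics/side3c.png

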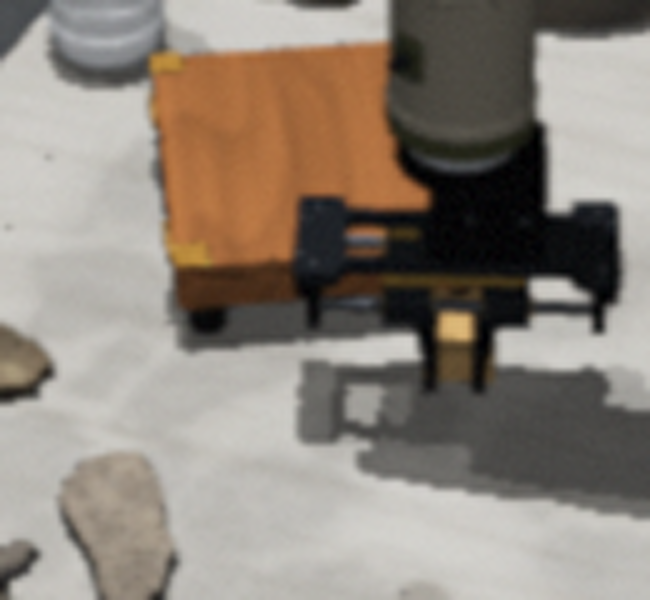

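Run:
```python
from h import *
for y in(.002,-.02,-.035):
  for z in(.04,.06,.08):
    p=proj("side",[[.545+.092,y,z]])[0];print(y,z,((p-[230,175])*5).round(0))
q=back("top",crop([431,457],4.5,(270,170)),.003);print("thin near corner",q)
h=np.radians(-85.6);d=np.array([np.cos(h),np.sin(h)]);n=np.array([-d[1],d[0]])
c=q[:2]-.06*d+.0225*n;print("wedge c",c,"foot x,lat",(np.array([.5488,-.0854])-c)@d,(np.array([.5488,-.0854])-c)@n)
```

```text
0.002 0.04 [305. 334.]
0.002 0.06 [304. 309.]
0.002 0.08 [304. 283.]
-0.02 0.04 [309. 311.]
-0.02 0.06 [309. 286.]
-0.02 0.08 [308. 260.]
-0.035 0.04 [312. 296.]
-0.035 0.06 [312. 270.]
-0.035 0.08 [311. 245.]
thin near corner [ 0.52799606 -0.1296752   0.003     ]
wedge c [ 0.5458266  -0.06812586] foot x,lat 0.017451344888630198 0.0016393792649410982
```

```bash
python3 -m jog '[{"slide":[0,0,0.15],"roll":0},{"slide":[0,0,0.3],"roll":0},{"slide":[0,0,0.3],"roll":0}]' | grep -E "pos|force"
python3 -m jog '[{"slide":[0,0,0.15],"roll":0},{"slide":[0,0,0.3],"roll":0},{"slide":[0,0,0.3],"roll":0}]' | grep -E "pos|force"
```

```text
ee_pos: [0.545, -0.0007, 0.0111]
ft_force: [0.1, 1.6, -0.1]
ee_pos: [0.5452, -0.0021, 0.0111]
ft_force: [-1.5, 6.2, 1.0]
```

```bash
python3 -m jog '[{"slide":[0,0,0.1],"roll":0},{"slide":[0,0,0.2],"roll":0},{"slide":[0,0,0.2],"roll":0}]' | grep -E "pos|force"
```

```text
ee_pos: [0.5451, -0.0025, 0.0111]
ft_force: [-1.2, 6.8, 2.2]
```

Contact: the force jumped to about 6 N and the wedge has nearly stopped. I'll back off and look.

```bash
python3 -m jog '[{"slide":[0,0,-1.0],"roll":0},{"slide":[0,0,-2.5],"roll":0},{"slide":[0,0,-4.5],"roll":0},{"slide":[-3,0,-7],"roll":0},{"slide":[-6.5,0,-8.5],"roll":0}]' 1
python3 -m jog '[{"slide":[-3,-2,0],"roll":0},{"slide":[-6,-5,-2],"roll":0},{"slide":[-7,-8,-4],"roll":0},{"slide":[-7,-10,-6],"roll":0},{"slide":[-7,-10,-6],"roll":0}]' | grep pos
python3 - <<'E'
from h import *
import cv2
a=r.camera("top");cv2.imwrite("pics/top4.png",a[:,:,::-1]);cv2.imwrite("pics/top4c.png",cv2.resize(a[170:295,270:440,::-1],None,fx=4.5,fy=4.5,interpolation=cv2.INTER_CUBIC))
a=r.camera("side");cv2.imwrite("pics/side4.png",a[:,:,::-1]);cv2.imwrite("pics/side4c.png",cv2.resize(a[175:285,250:350,::-1],None,fx=5,fy=5,interpolation=cv2.INTER_CUBIC))
rel([.5488,-.0854,.1])
E
```

```text
time: 6.32
ee_pos: [0.5373, 0.0842, 0.0748]
eef_rot: [0.479, 0.52, -0.484, 0.516]
ft_force: [1.6, 1.2, -0.6]
width: 0.0018
ee_pos: [0.4307, 0.1408, 0.1466]
t 6.83 pos [0.4336 0.1377 0.146 ] F [0.52 0.1  0.57] slide [ 4.54  9.88 23.1 ] yaw of y,z axes [  4.3 -85.7] xaxis [-0.0084 -0.0013 -1.    ]
```

View pics/top4c.png

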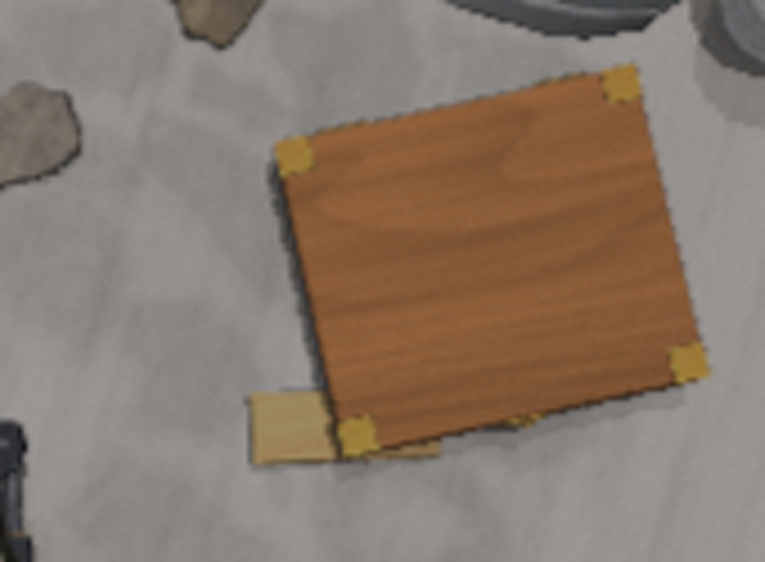

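View pics/side4c.png

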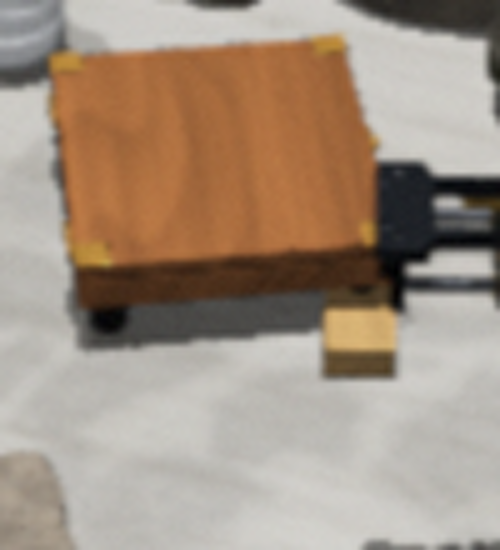

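The wedge is under the corner: thick end at top-crop (248–255, 395–465), thin tip at (440,455). In the side view the foot, at about (362,289), rests on the slope. The case has hardly moved. Next is the press test.

```bash
python3 -m jog '[{"slide":[0,1.5,3],"roll":0},{"slide":[0,3,6.5],"roll":0},{"slide":[0,4.5,10],"roll":0},{"slide":[0,6,13.5],"roll":0},{"slide":[0,7.5,17],"roll":0}]' |grep pos
python3 - <<'E'
from h import *
rel([.5488,-.0854,.085])
E
```

```text
ee_pos: [0.522, -0.0296, 0.1454]
t 7.25 pos [ 0.522  -0.0296  0.1454] F [ 0.97  0.72 -0.48] slide [6.03 2.32 5.75] yaw of y,z axes [  4.2 -85.8] xaxis [-0.008  -0.0028 -1.    ]
```

```bash
python3 -m jog '[{"slide":[0.5,0.8,2.2],"roll":0},{"slide":[1.5,1.7,4.2],"roll":0},{"slide":[3,2.3,5.7],"roll":0},{"slide":[4.5,2.3,5.7],"roll":0},{"slide":[5.5,2.3,5.7],"roll":0}]' |grep pos
python3 -m jog '[{"slide":[0.5,0,0],"roll":0},{"slide":[0.5,0,0],"roll":0}]' |grep -E "pos|force"
python3 - <<'E'
from h import *
rel([.5488,-.0854,.064])
E
```

```text
ee_pos: [0.5483, -0.0878, 0.0885]
ee_pos: [0.5474, -0.0883, 0.082]
ft_force: [0.5, -0.5, -0.1]
t 7.83 pos [ 0.5474 -0.0883  0.082 ] F [ 0.51 -0.48 -0.13] slide [ 1.8   0.19 -0.29] yaw of y,z axes [  3.9 -86.1] xaxis [-0.0124 -0.0062 -0.9999]
```

```bash
python3 -m jog '[{"slide":[0.6,0.2,-0.3],"roll":0},{"slide":[1.2,0.2,-0.3],"roll":0},{"slide":[1.5,0.2,-0.3],"roll":0},{"slide":[1.6,0.2,-0.3],"roll":0}]' |grep -E "pos|force"
python3 -m jog '[{"slide":[0.1,0,0],"roll":0},{"slide":[0.2,0,0],"roll":0}]' |grep -E "pos|force"
```

```text
ee_pos: [0.5488, -0.0849, 0.0656]
ft_force: [-0.3, -1.0, -0.7]
ee_pos: [0.5489, -0.0848, 0.0643]
ft_force: [-6.8, 1.4, 17.0]
```

```bash
python3 -m jog '[{"slide":[0,0,0],"roll":0},{"slide":[0,0,0],"roll":0}]' |grep -E "pos|force"
python3 -m jog '[{"slide":[0.1,0,0],"roll":0},{"slide":[0.1,0,0],"roll":0}]' |grep -E "pos|force"
```

```text
ee_pos: [0.5492, -0.0848, 0.0648]
ft_force: [-0.2, -0.3, -0.6]
ee_pos: [0.5493, -0.0848, 0.0645]
ft_force: [-3.4, 0.5, 8.9]
```

Run:
```python
from h import *
import cv2
a=r.camera("top");cv2.imwrite("pics/top5.png",a[:,:,::-1])
a=r.camera("side");cv2.imwrite("pics/side5.png",a[:,:,::-1]);cv2.imwrite("pics/side5c.png",cv2.resize(a[175:285,250:350,::-1],None,fx=5,fy=5,interpolation=cv2.INTER_CUBIC))
rel([.5488,-.0854,.064])
```

```text
t 8.77 pos [ 0.5493 -0.0848  0.0645] F [-3.5  -0.14  8.55] slide [ 0.05 -0.05  0.05] yaw of y,z axes [  4. -86.] xaxis [-0.0115 -0.005  -0.9999]
```

View pics/side5c.png

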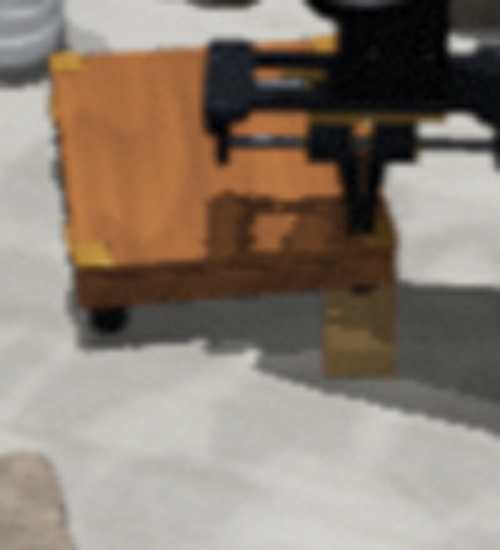

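The side view shows the fingertips on the top over the short foot, with the wedge beneath and the case's edges where they were. I'll press more firmly, stepwise, and watch for any sinking.

```bash
python3 -m jog '[{"slide":[0.15,-0.03,0],"roll":0},{"slide":[0.3,-0.06,0],"roll":0}]' |grep -E "pos|force"
python3 - <<'E'
from h import *
import cv2
a=r.camera("top");cv2.imwrite("pics/top6.png",a[:,:,::-1])
a=r.camera("side");cv2.imwrite("pics/side6.png",a[:,:,::-1])
for i in range(4): r.camera("top"); 
s=r.read_state();print(s["time"],s["ee_pos"],s["ft_force"])
# displacement of case patches vs the start (side & top)
for n in("side","top"):
    A=cv2.imread(f"pics/{n}0.png",0)
    for k in(4,6):
        B=cv2.imread(f"pics/{n}{k}.png",0)
        for nm,(x,y) in ({"side":{"FL":(265,227),"FR":(260,187),"NL":(329,222)},"top":{"FL":(335,204),"FR":(408,189),"NR":(423,252),"NL":(350,266)}}[n]).items():
            h=7;t=A[y-h:y+h+1,x-h:x+h+1];t=cv2.resize(t,None,fx=8,fy=8,interpolation=cv2.INTER_CUBIC)
            g=cv2.resize(B[y-h-5:y+h+6,x-h-5:x+h+6],None,fx=8,fy=8,interpolation=cv2.INTER_CUBIC)
            m=cv2.matchTemplate(g,t,cv2.TM_CCOEFF_NORMED);_,v,_,l=cv2.minMaxLoc(m);print(n,k,nm,round(v,2),(l[0]-40)/8,(l[1]-40)/8)
E
```

```text
ee_pos: [0.5492, -0.0847, 0.0639]
ft_force: [-15.6, 3.8, 43.6]
9.2333 [ 0.54924645 -0.08475802  0.06406922] [-11.72644426   2.77010124  30.7069796 ]
side 4 FL 1.0 0.0 0.0
side 4 FR 1.0 0.0 0.0
side 4 NL 0.48 5.0 -2.125
side 6 FL 1.0 0.125 0.0
side 6 FR 0.99 0.0 0.0
side 6 NL 0.83 0.25 0.875
top 4 FL 0.98 0.125 0.25
top 4 FR 0.99 0.0 -0.25
top 4 NR 0.96 0.125 -0.125
top 4 NL 0.9 0.625 0.25
top 6 FL 0.98 0.125 0.25
top 6 FR 0.98 0.0 -0.25
top 6 NR 0.97 0.125 -0.25
top 6 NL 0.49 4.75 -0.875
```

No rocking: contact began at TCP z ≈ 64.8 mm, read 64.5 at 9 N and 64.0 at 31 N, which looks elastic. I'll lift off and check that nothing shifted.

```bash
python3 -m jog '[{"slide":[-0.3,0,0],"roll":0},{"slide":[-1.5,0,0],"roll":0},{"slide":[-4,0,0],"roll":0},{"slide":[-7,0,-1],"roll":0},{"slide":[-9,0,-4],"roll":0}]' |grep -E "pos|force"
python3 -m jog '[{"slide":[0,-2,-3],"roll":0},{"slide":[0,-4,-6.5],"roll":0},{"slide":[0,-6,-10],"roll":0},{"slide":[0,-9,-13],"roll":0},{"slide":[0,-12,-15],"roll":0}]' |grep -E "pos|force"
python3 -m jog '[{"slide":[0,0,-3],"roll":0},{"slide":[0,0,-6.5],"roll":0},{"slide":[0,0,-8],"roll":0},{"slide":[0,0,-8],"roll":0}]' |grep -E "pos|force"
python3 - <<'E'
from h import *
import cv2
for n in("top","side"): cv2.imwrite(f"pics/{n}7.png",r.camera(n)[:,:,::-1])
a=cv2.imread("pics/top7.png")[170:295,270:440];cv2.imwrite("pics/top7c.png",cv2.resize(a,None,fx=4.5,fy=4.5,interpolation=cv2.INTER_CUBIC))
a=cv2.imread("pics/side7.png")[175:285,250:350];cv2.imwrite("pics/side7c.png",cv2.resize(a,None,fx=5,fy=5,interpolation=cv2.INTER_CUBIC))
for n in("side","top"):
    A=cv2.imread(f"pics/{n}0.png",0)
    for k in(7,):
        B=cv2.imread(f"pics/{n}{k}.png",0)
        for nm,(x,y) in ({"side":{"FL":(265,227),"FR":(260,187),"NL":(326,222)},"top":{"FL":(335,204),"FR":(408,189),"NR":(423,252),"NL":(350,266)}}[n]).items():
            h=7;t=A[y-h:y+h+1,x-h:x+h+1];t=cv2.resize(t,None,fx=8,fy=8,interpolation=cv2.INTER_CUBIC)
            g=cv2.resize(B[y-h-5:y+h+6,x-h-5:x+h+6],None,fx=8,fy=8,interpolation=cv2.INTER_CUBIC)
            m=cv2.matchTemplate(g,t,cv2.TM_CCOEFF_NORMED);_,v,_,l=cv2.minMaxLoc(m);print(n,k,nm,round(v,2),(l[0]-40)/8,(l[1]-40)/8)
print(r.read_state()["time"])
E
```

```text
ee_pos: [0.5478, -0.0491, 0.157]
ft_force: [1.4, -0.3, 0.6]
ee_pos: [0.4175, 0.0955, 0.1577]
ft_force: [-0.6, 1.0, 0.1]
ee_pos: [0.4117, 0.179, 0.1579]
ft_force: [0.6, -0.0, -0.1]
side 7 FL 1.0 0.0 0.0
side 7 FR 1.0 0.0 0.0
side 7 NL 0.9 -1.375 -0.125
top 7 FL 0.98 0.125 0.25
top 7 FR 0.99 0.0 -0.25
top 7 NR 0.96 0.25 -0.25
top 7 NL 0.89 0.625 0.25
10.5
```

View pics/top7c.png

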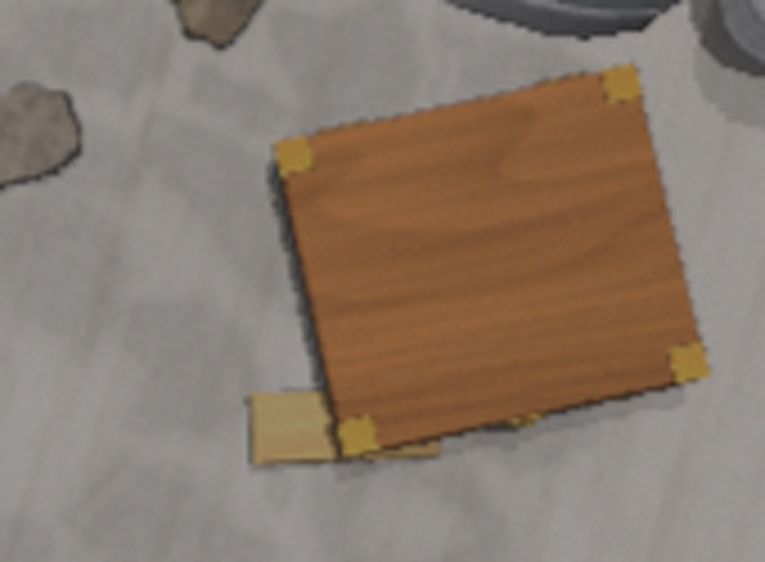

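View pics/side7c.png

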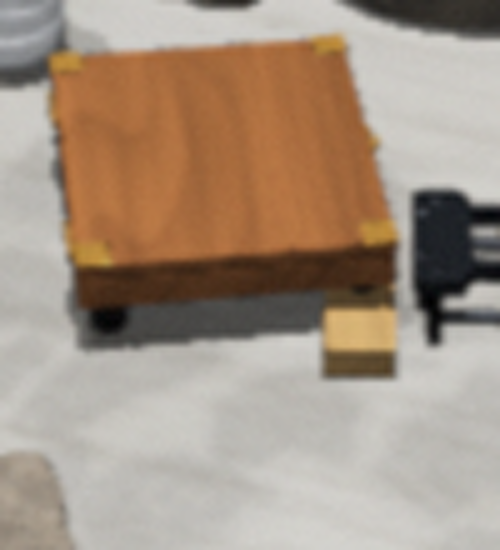

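Run:
```python
from bench import r
print(r.close_job())
```

```text
the job is handed in; nothing more can be done
None
```

I pushed the wedge thin end first under the near left foot, and the case no longer rocks there. The job was handed in at about 10.5 s.

- **Wedge:** I stopped when the push force jumped from under 1.6 N to about 6–7 N and the wedge had almost stopped moving. The foot sits about 13 mm towards the thin end from the wedge's middle and within about 2 mm of its centreline. That puts the gap at roughly 11 mm, inside the given 8–14 mm.
- **Press test:** I pressed on the top above that foot up to about 44 N, settling at 31 N. The fingertips sank only about 0.8 mm in all (contact near 64.8 mm, 64.5 mm at 9 N, 64.0 mm at 31 N). That looks like elastic give rather than rocking, so I pushed no further. The press also put about 12–16 N sideways on the case.
- **Final pictures:** The robot is clear, the wedge is where it was before the press, and the case looks level. In the top view three of its corners shifted 0.35 pixel or less (about 1 mm) from the start. I touched none of the other things.
- **Less certain:** The near left corner matched poorly in the pictures, with apparent shifts of 0.7 pixel (top view) and 1.4 pixels (side view), about 2–4 mm. I put this down to the wedge and shadows changing the background there. A case shift of about 1 mm is the most I would infer.

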